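# Clamp the sharpening stone in its holder

## Robot

A 6-joint arm with a two-finger parallel gripper is mounted at the origin on a cart in front of the work surface, level with it; the furniture and walls round the work are solid. World frame = base frame: x ahead of the robot, y to its left, z up, the work surface at z = 0. Lengths are in m, angles in rad, forces in N, time in s.
With the tool pointing down it reaches from about 0.275 to 0.975 m from the base axis. Payload 8.4 kg.
Tool frame: the origin (TCP) lies at the very end of the fingers, on their centre line; the grasp point (between the pads) lies 19 mm behind it; z points along the fingers, y is the line along which they close (so a half turn about z gives the same grasp; the last joint's range is limited). The gripper opens to 92 mm and grips with 3 to 60 N. Pads are 20 mm wide; open, the fingers measure 128 mm over their backs; the gripper's body (75 mm by 189 mm) begins 69 mm behind the grasp point.
Start: joints at [1.182, 0.353, 1.633, -0, 1.155, -0.002], TCP at [0.236, 0.579, 0.215] pointing down, gripper open.
Joint ranges: [-2.63, 2.63], [-0.92, 2.1], [0.06, 2.66], [-1.3, 4.44], [0, 2.69], [-3.02, 3.02]. Speed limits (rad/s): [2.22, 2.22, 2.79, 3.14, 3.14, 3.14].

## Interface

Orientations are given as a 3x3 rotation matrix whose columns are the frame's x, y, z axes.
In Python, from station import bot gives the robot as it stands.
- The arm moves only by the shell command python3 -m crank 'ROWS' [FORCE]. ROWS is JSON, a list of rows, each an object of numbers: "gripper": the finger opening in mm, from 0 to 91.9; "x", "y", "z": the shift along the tool's x, y, z in mm; "wx", "wy", "wz": the turn, a rotation vector about the tool's x, y, z in rad. In form: [{"gripper": .., "x": .., "y": .., "z": .., "wx": .., "wy": .., "wz": ..}, ...]. A call has 1 to 8 rows; each row is the pose to reach, as a shift and turn from the pose commanded when the call began, along the tool's axes at that moment; what a row does not reach only later rows make up. A row lasts 1/8 s, in which the tool goes at most 62.5 mm and 10.7 degrees, less where a joint would pass 70% of its speed; a pose out of reach is approached as far as the arm can. A call with a gripper value outside its range is refused whole. The fingers move at their own pace and stop on an object; FORCE is the grip in N (left out, the last holds). Time passes only in rows, so rows that repeat a pose let the fingers close. It gives the time, the measured TCP pose, the force, the opening and the grip force at its end, in the units of the state.
- bot.get_state(): the state, without advancing time (a new reading comes with each control period).
- bot.snapshot(name): name is "side" or "top" or "wrist"; returns a dict with "img" (480x640x3 uint8, red, green, blue), "fx", "fy", "cx", "cy" (pixels), "rvec" (rotation vector, rad) and "tvec" (3), from world to camera coordinates, as OpenCV has them; the wrist camera has in their place "hand_eye" (4x4, takes a point from camera to tool coordinates, whose origin is the TCP and whose axes are the flange's). Camera axes: x right, y down, z forward; pixel columns grow to the right and rows downward; lengths in m; the calibration is good to about 2 mm. A picture is of the moment at which its call begins: read the wrist's pose just before it. There is no depth.
- bot.close_job(): hands the job in; it is judged then, once.
Trained networks look in a picture, given as the dict that the camera call returned (one of the last four; its "shot" number tells which), for a name from the list of things; names that differ only in an ending like _2 or _b are one class to them, and where a whole thing is asked for, a point or a joint stands for the part that bears it (a point fixed in the world has none). Each returns a list of dicts, best first, with "p" (0 to 1); they miss things now and then, are a little off and sometimes report something else, mostly with a low value. They report only what shows in the picture. A call takes as long as a camera call. They do not tell look-alikes from the thing itself.
- bot.search_frame(name, picture): "box" ([centre column, centre row, width, height] in pixels, round what is visible of it).
- bot.trace(name, picture): "pixels" (480x640 bool, what is visible of it) and "box" ([centre column, centre row, width, height] in pixels, round what is visible of it).
The state is a dict: "time": time; "joint_positions": joint angles; "joint_velocities": joint speeds; "joint_torque": joint torques, N m; "tcp_pos": TCP position; "tcp_rot": TCP orientation; "contact_force": force on the tool from outside, world axes, zero at the start; "ft_torque": the same for the moment, N m; "opening": opening from 0.0 (shut) to 1.0 (fully open); "grip_force": force on a finger pad.
Only numpy, scipy, OpenCV 4.12 (cv2) and the standard library are available. Lean on these libraries where they do the work, as an engineer would, in place of code of your own. Each camera call takes 0.05 s, during which the arm holds its last target. There are 200 camera calls.

## Task

Lay the loose sharpening stone flat in the bed of the wooden holder, between its low side strips, then push the clamp's black handle down until it snaps past its dead point and rests on its stop, so that the rubber pad holds the stone hard against the wooden end stop when you let go. Feel for the stop and never press on the handle with more than 30 N, and leave the scissors, the lemon and the mug where they are.

Things in the scene. Friction and masses are not known exactly. Their poses are not given: they have to be found in the camera images.
- holder: fixed holder for the stone: light wooden slab 84 x 285 mm, long axis its y (-85 to +200 mm), z up; origin on the worktop under the middle of the bed. Bed floor 14 mm above the worktop, between two low wooden strips (110 mm long, 6 mm wide, tops at 19 mm) with 52 mm between them. Steel toggle clamp at its +y end: two cheeks within x = +-17 mm, y = 99 to 187 mm, top at 49 mm
- end_stop (a point): middle of the face of the wooden end stop at the holder's -y end (y = -65 mm, z = 31 mm of the holder; its top is at 36 mm), axes as the holder's. The stone's end must finish against it
- stone_center (a point): centre of the loose sharpening stone, a plain two-layer block 48 mm (its x) x 130 mm (its y) x 34 mm (z, up), 0.3 to 0.6 kg, flat on the worktop right of the holder. Either end may go first. Seated, it is at x = 0, y = 0, z = 31 mm of the holder; laid up to 5 mm short of the end stop, it clears the pad and the pad will push it home
- pivot (a point): the handle's pivot: the axis runs along the holder's x through y = 167 mm, z = 32 mm of the holder; axes as the holder's. The handle is thrown by swinging it outward (to the holder's +y, away from the bed) and down about this axis
- handle: the clamp's handle, origin on the pivot: steel neck, then a black round grip 18 mm thick, 47 to 113 mm from the pivot. It starts 0.85 to 1.4 rad above level, leaning to the holder's +y, and is thrown down to 0 to 0.4 rad above level: it is set on its hub at an unknown angle, new each time, so where it stops cannot be computed and must be felt. Never over 30 N
- handle_end (a point): on the grip's centre line, 104 mm from the pivot. Pushing square to the grip 90 mm from the pivot: resistance starts 0.4 to 0.6 rad before the stop, rises to 6 to 8 N, vanishes at the dead point 0.08 rad (7 mm) before the stop, then rises about 4 N per mm at the stop. Let go short of the dead point it springs back; past it it stays
- pad: sprung rubber pad on the clamp's plunger, 34 mm wide, 22 mm tall, facing the bed at height 32 mm; origin on the plunger's pin, the pad's face 42 mm from it towards the bed (-y of the holder). Handle raised, the face stands at y = 71 to 76 mm of the holder. Past the dead point it holds the stone with 65 to 75 N
- scissors: scissors lying flat at the left, 87 x 199 x 9 mm, bystander; origin under its middle
- lemon: a lemon, 78 x 55 x 56 mm, bystander behind the holder at the right; origin under its middle
- mug: a white mug, 92 x 132 x 105 mm with its handle, bystander behind the holder; origin under its middle
Things that resemble listed ones, but are neither listed nor needed, are in the scene too. There is more than one size of the part that bears stone_center; the job needs the largest.

How it is judged:
On the way, in this order (a step that is already met when the one before it is completed fails the run):
1. the stone lies flat in the bed, between the side strips (x of stone_center in the frame of holder between -0.004 and 0.004 m and z of stone_center in the frame of holder between 0.028 and 0.034 m and angle between the y axis of stone_center and the y axis of holder, either way round below 0.08 rad and y of stone_center in the frame of holder between -0.012 and 0.012 m), for 0.2 s.
2. the pad presses the stone with more than 45 N (contact force between pad and stone above 45 N), for 0.2 s.
At the end, for the whole second after the job is handed in: The stone lies flat in the bed (centre within 4 mm of the bed's middle line, within 3 mm of its seated height, within 0.08 rad of the bed's direction) and home against the end stop (within 2.5 mm), at rest, and the pad holds it by itself with more than 45 N (x of stone_center in the frame of holder between -0.004 and 0.004 m and z of stone_center in the frame of holder between 0.028 and 0.034 m and angle between the y axis of stone_center and the y axis of holder, either way round below 0.08 rad and y of stone_center in the frame of holder between -0.0025 and 0.0025 m and contact force between pad and stone above 45 N and linear speed of stone below 0.02 m/s); the robot touches nothing.
It fails at once if the handle is pressed with more than 30 N (contact force between handle and the fingers above 30 N or contact force between handle and the arm above 30 N).
It fails at once if the scissors is moved by more than 30 mm (distance of scissors from where it was at the start of the episode above 0.03 m).
It fails at once if the lemon is moved by more than 30 mm (distance of lemon from where it was at the start of the episode above 0.03 m).
It fails at once if the mug is moved by more than 30 mm (distance of mug from where it was at the start of the episode above 0.03 m).
It also fails if it takes over 64 s, if anything falls off the work surface, if the arm or the gripper's body presses on something with over 40 N, if the wrist force passes 120 N, or if a joint passes its speed limit or range.

## Working session

There is one attempt and no reset: what is moved stays moved. The work goes in short steps, Python scripts to look and compute and a shell command to move; the robot and the scene stay as the last step left them, time stands still between calls to the robot, and variables do not carry over. Pictures are saved under pics/ and viewed, at most 11 in all, crops included, and the job is handed in when it is done.

```bash
mkdir -p pics; cat > h.py <<'E'
import numpy as np, cv2
from station import bot
def shot(n):
    s=bot.get_state(); p=bot.snapshot(n)
    K=np.array([[p['fx'],0,p['cx']],[0,p['fy'],p['cy']],[0,0,1.]])
    if 'hand_eye' in p:
        H=np.array(p['hand_eye']); T=np.eye(4); T[:3,:3]=s['tcp_rot']; T[:3,3]=s['tcp_pos']
        W=T@H; R=W[:3,:3].T; t=-R@W[:3,3]
    else:
        R=cv2.Rodrigues(np.array(p['rvec'],float))[0]; t=np.array(p['tvec'],float).ravel()
    return p,K,R,t
def ray(uv,K,R,t,z):
    d=R.T@np.linalg.inv(K)@np.array([uv[0],uv[1],1.]); c=-R.T@t
    return c+d*(z-c[2])/d[2]
def proj(P,K,R,t):
    q=(R@np.atleast_2d(P).T).T+t; q=q@K.T; return q[:,:2]/q[:,2:]
def save(p,f): cv2.imwrite('pics/'+f,cv2.cvtColor(p['img'],cv2.COLOR_RGB2BGR))
E
python3 - <<'E'
from h import *
s=bot.get_state();print(s['time'],s['tcp_pos'],s['tcp_rot'],s['contact_force'])
for n in('top','side'):
    p,K,R,t=shot(n);save(p,n+'0.png');print(n,K[0,0],-R.T@t)
    for k in('holder','stone_center','handle','pad','scissors','lemon','mug'):
        print(k,[(np.round(d['box']).tolist(),round(d['p'],2),ray(d['box'][:2],K,R,t,.03).round(3).tolist()) for d in bot.search_frame(k,p)[:5]])
E
```

```text
0.0 [0.2355888  0.57838886 0.21387839] [[-9.26113623e-01  3.77244323e-01 -5.27209399e-04]
 [ 3.77244690e-01  9.26112819e-01 -1.22077428e-03]
 [ 2.77252163e-05 -1.32946264e-03 -9.99999116e-01]] [-0.28083978 -0.5491819  -0.05404511]
top 616.3699902532461 [-0.33906656 -0.21327533  1.46678204]
holder [([311.0, 277.0, 107.0, 66.0], 0.62, [0.473, 0.071, 0.03])]
stone_center [([438.0, 372.0, 39.0, 34.0], 0.88, [0.317, -0.316, 0.03]), ([412.0, 291.0, 33.0, 22.0], 0.81, [0.521, -0.199, 0.03]), ([452.0, 330.0, 49.0, 35.0], 0.62, [0.441, -0.326, 0.03])]
handle [([267.0, 256.0, 16.0, 23.0], 0.5, [0.499, 0.208, 0.03])]
pad [([306.0, 277.0, 11.0, 17.0], 0.61, [0.469, 0.085, 0.03])]
scissors [([178.0, 243.0, 51.0, 25.0], 0.91, [0.457, 0.46, 0.03])]
lemon [([425.0, 245.0, 23.0, 23.0], 0.75, [0.677, -0.197, 0.03])]
mug [([336.0, 205.0, 44.0, 43.0], 0.94, [0.729, 0.081, 0.03]), ([425.0, 244.0, 19.0, 22.0], 0.37, [0.679, -0.197, 0.03]), ([454.0, 330.0, 53.0, 39.0], 0.28, [0.442, -0.33, 0.03])]
side 511.5241362534853 [0.04367316 1.27598076 0.62474862]
holder [([345.0, 275.0, 60.0, 45.0], 0.62, [0.448, 0.14, 0.03])]
stone_center [([354.0, 229.0, 14.0, 12.0], 0.65, [0.532, -0.185, 0.03]), ([434.0, 232.0, 11.0, 8.0], 0.53, [0.287, -0.236, 0.03])]
handle [([330.0, 285.0, 36.0, 26.0], 0.63, [0.464, 0.205, 0.03])]
pad []
scissors [([284.0, 345.0, 44.0, 50.0], 0.88, [0.457, 0.486, 0.03])]
lemon [([313.0, 221.0, 25.0, 16.0], 0.52, [0.687, -0.21, 0.03])]
mug [([272.0, 246.0, 21.0, 40.0], 0.84, [0.717, 0.032, 0.03])]
```

View pics/top0.png

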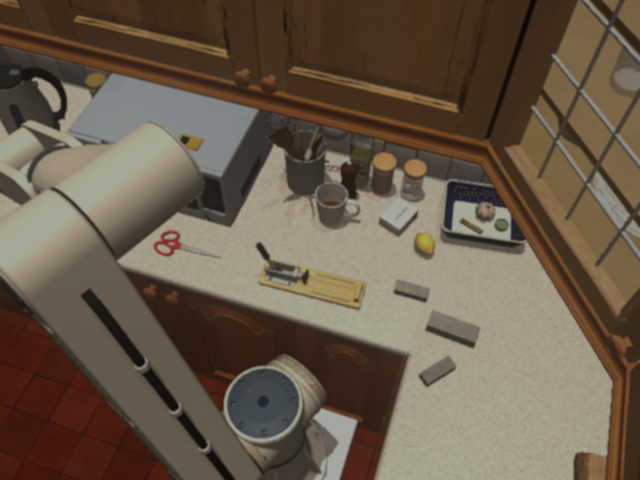

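View pics/side0.png

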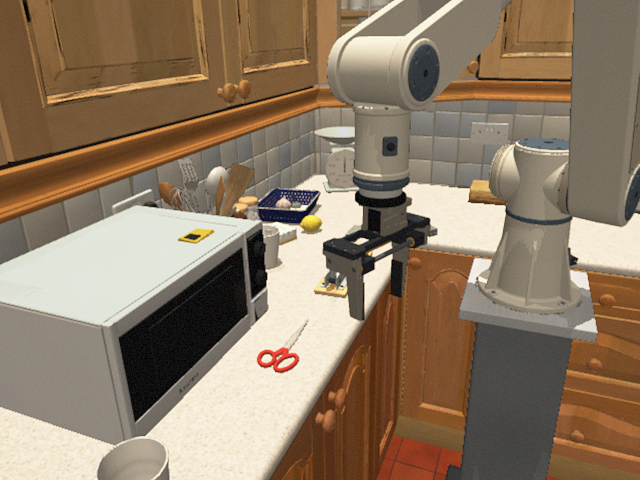

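The top view shows three grey blocks: a small one at (412,291), the largest at (452,330) and a small one at (438,372). The holder is at (312,284) with its clamp at the left end, and its black handle end is at (262,250). I choose (452,330) because it is the largest. Next I get a coarse fit and the move distances.

```bash
cat >> h.py <<'E'
from scipy.optimize import minimize
from scipy.spatial.transform import Rotation as Ro
def boxpts(x,y,yaw,dx,dy,z0,z1):
    c,s=np.cos(yaw),np.sin(yaw)
    return np.array([[x+c*a-s*b,y+s*a+c*b,z] for a in(-dx/2,dx/2) for b in(-dy/2,dy/2) for z in(z0,z1)])
def fitbox(mask,K,R,t,x0,dims):
    S=4
    ys,xs=np.nonzero(mask); u0,v0=xs.min()-20,ys.min()-20; w,h=np.ptp(xs)+40,np.ptp(ys)+40
    m=np.zeros((h,w),np.uint8); m[ys-v0,xs-u0]=1; m=cv2.resize(m,None,fx=S,fy=S,interpolation=cv2.INTER_NEAREST)
    def iou(q):
        P=(proj(boxpts(q[0],q[1],q[2],*dims),K,R,t)-[u0-.5,v0-.5])*S
        r=np.zeros_like(m); cv2.fillConvexPoly(r,cv2.convexHull(P.astype(np.int32)),1)
        return -(r&m).sum()/(r|m).sum()
    best=None
    for a in x0[2]:
        o=minimize(iou,[x0[0],x0[1],a],method='Nelder-Mead',options=dict(initial_simplex=[[x0[0],x0[1],a],[x0[0]+.02,x0[1],a],[x0[0],x0[1]+.02,a],[x0[0],x0[1],a+.3]],xatol=1e-4,fatol=1e-5,maxiter=400))
        if best is None or o.fun<best.fun: best=o
    return best.x,-best.fun
def go(pos,xaxis_or_R=None,R=None):
    """shift (mm) and turn in tool axes from measured pose"""
    s=bot.get_state();T=np.array(s['tcp_rot']);d=T.T@(np.array(pos)-s['tcp_pos'])*1000
    w=Ro.from_matrix(T.T@R).as_rotvec() if R is not None else np.zeros(3)
    return d.round(1),w.round(4)
def down(yaw_y):
    """tool down, tool y axis at world angle yaw_y"""
    y=np.array([np.cos(yaw_y),np.sin(yaw_y),0]);z=np.array([0,0,-1.]);return np.c_[np.cross(y,z),y,z]
E
python3 - <<'E'
from h import *
p,K,R,t=shot('top')
for d in bot.trace('stone_center',p)[:4]:
    x=ray(d['box'][:2],K,R,t,.02)
    print(d['box'],d['p'],fitbox(d['pixels'],K,R,t,(x[0],x[1],np.arange(0,3.1,.5)),(.048,.130,0,.034)), d['pixels'].sum())
# holder: wood corners by hand-ish : yellow mask
im=cv2.cvtColor(p['img'],cv2.COLOR_RGB2HSV)
roi=np.zeros((480,640),bool);roi[255:310,250:375]=1
m=roi&(im[...,1]>90)&(im[...,2]>120)&(im[...,0]>15)&(im[...,0]<35)
pts=np.argwhere(m)[:,::-1].astype(float)
W=np.array([ray(q,K,R,t,.014)[:2] for q in pts])
r=cv2.minAreaRect((W*1000).astype(np.float32));print(m.sum(),r)
h=bot.search_frame('handle_end',p);print([(d['box'],d['p']) for d in h])
w=bot.snapshot('wrist');print(np.round(w['hand_eye'],3),w['fx'])
E
```

```text
[438.4, 373.8, 36.2, 26.8] 0.95 (array([ 0.39023829, -0.37870778, -1.03333333]), np.float64(-0.0)) 546
[453.1, 330.4, 51.8, 36.6] 0.88 (array([ 0.56269179, -0.37328716,  0.05555556]), np.float64(-0.0)) 1091
[411.4, 289.6, 29.7, 20.6] 0.84 (array([ 0.60092636, -0.23211075, -0.13333333]), np.float64(-0.0)) 454
1838 ((467.2136535644531, 65.89651489257812), (82.06488037109375, 282.6737976074219), 2.642714023590088)
[([264.6, 257.7, 19.0, 25.0], 0.69)]
[[ 0.    -0.961 -0.277  0.078]
 [ 1.     0.    -0.     0.001]
 [ 0.    -0.277  0.961 -0.17 ]
 [ 0.     0.     0.     1.   ]] 378.8426791811334h.py:30: RuntimeWarning: overflow encountered in scalar negative
  return -(r&m).sum()/(r|m).sum()
```

```bash
sed -i 's/return -(r&m).sum()\/(r|m).sum()/return -float((r\&m).sum())\/float((r|m).sum())/' h.py
python3 - <<'E'
from h import *
p,K,R,t=shot('top')
for d in bot.trace('stone_center',p)[:4]:
    x=ray(d['box'][:2],K,R,t,.02)
    print(d['box'],d['p'],fitbox(d['pixels'],K,R,t,(x[0],x[1],np.arange(0,3.1,.5)),(.048,.130,0,.034)), d['pixels'].sum())
for P in([.50,.07,.26],[.45,-.30,.26]): print(go(P,R=down(np.pi/2)))
E
```

```text
[411.0, 290.2, 35.3, 25.5] 0.88 (array([ 0.52965224, -0.17700819,  0.0665108 ]), np.float64(0.4269054069972906)) 453
[438.7, 373.0, 33.8, 28.3] 0.85 (array([ 0.34239343, -0.32365415,  1.10615297]), np.float64(0.48824993088194635)) 553
[452.3, 331.1, 53.0, 38.4] 0.75 (array([ 0.45138812, -0.32522309,  3.06303392]), np.float64(0.949030677460588)) 1119
[308.4, 276.6, 108.2, 66.3] 0.69 (array([0.46225751, 0.01087584, 3.18655335]), np.float64(0.3707162440027416)) 2918
(array([-436.7, -371.6,  -45.4]), array([ 0.    ,  0.    , -0.3868]))
(array([-529.9, -733.1,  -45.4]), array([ 0.    ,  0.    , -0.3868]))
```

```bash
python3 -m crank '[{"x":-55,"y":-46,"z":-45,"wz":-0.13},{"x":-110,"y":-93,"z":-45,"wz":-0.26},{"x":-165,"y":-140,"z":-45,"wz":-0.387},{"x":-220,"y":-187,"z":-45,"wz":-0.387},{"x":-270,"y":-230,"z":-45,"wz":-0.387},{"x":-320,"y":-272,"z":-45,"wz":-0.387},{"x":-370,"y":-315,"z":-45,"wz":-0.387},{"x":-437,"y":-372,"z":-45,"wz":-0.387}]' | tail -5
python3 -m crank '[{"x":0},{"x":0}]'
python3 - <<'E'
from h import *
p,K,R,t=shot('wrist');save(p,'w1.png')
for k in('holder','handle','pad','handle_end','end_stop','pivot','stone_center'):
    print(k,[(np.round(d['box']).tolist(),round(d['p'],2)) for d in bot.search_frame(k,p)[:4]])
E
```

```text
holder []
handle []
pad []
handle_end [([287.0, 416.0, 133.0, 72.0], 0.64)]
end_stop []
pivot []
stone_center []validation failed for argument at $[0]...
validation failed for argument at $[0]...
```

View pics/w1.png

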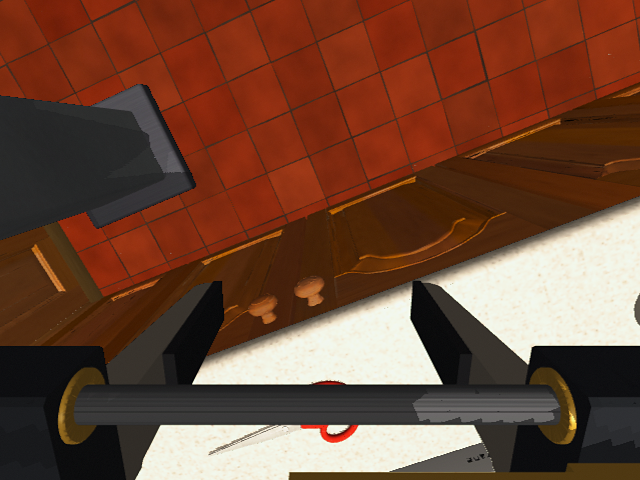

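The wrist view (the arm hasn't moved: the rows were refused) shows the finger tips at (220,285) and (415,285) and the scissors at (330,410). I'm resending the move with every key included.

```bash
python3 -m crank '[{"gripper":90,"x":-55,"y":-46,"z":-45,"wx":0,"wy":0,"wz":-0.13},{"gripper":90,"x":-110,"y":-93,"z":-45,"wx":0,"wy":0,"wz":-0.26},{"gripper":90,"x":-165,"y":-140,"z":-45,"wx":0,"wy":0,"wz":-0.387},{"gripper":90,"x":-215,"y":-183,"z":-45,"wx":0,"wy":0,"wz":-0.387},{"gripper":90,"x":-265,"y":-225,"z":-45,"wx":0,"wy":0,"wz":-0.387},{"gripper":90,"x":-315,"y":-268,"z":-45,"wx":0,"wy":0,"wz":-0.387},{"gripper":90,"x":-365,"y":-310,"z":-45,"wx":0,"wy":0,"wz":-0.387},{"gripper":90,"x":-415,"y":-352,"z":-45,"wx":0,"wy":0,"wz":-0.387}]' && python3 -m crank '[{"gripper":90,"x":0,"y":0,"z":0,"wx":0,"wy":0,"wz":0},{"gripper":90,"x":0,"y":0,"z":0,"wx":0,"wy":0,"wz":0}]' && python3 - <<'E'
from h import *
p,K,R,t=shot('wrist');save(p,'w2.png')
for k in('holder','handle','pad','handle_end','end_stop','pivot','stone_center'):
    print(k,[(np.round(d['box']).tolist(),round(d['p'],2)) for d in bot.search_frame(k,p)[:4]])
E
```

```text
time: 2.5
tcp_pos: [0.4628, 0.1425, 0.26]
tcp_rot: [[-1.0, -0.0, 0.001], [-0.0, 1.0, 0.0], [-0.001, 0.0, -1.0]]
contact_force: [1.5, 0.6, 0.5]
opening: 0.979
grip_force: 0.0
time: 2.75
tcp_pos: [0.4619, 0.1444, 0.2595]
tcp_rot: [[-1.0, 0.001, -0.0], [0.001, 1.0, 0.0], [0.0, 0.0, -1.0]]
contact_force: [0.4, -0.0, -0.1]
opening: 0.982
grip_force: 0.0
holder [([263.0, 214.0, 296.0, 83.0], 0.82)]
handle [([379.0, 231.0, 61.0, 37.0], 0.73), ([263.0, 212.0, 294.0, 84.0], 0.49)]
pad [([264.0, 220.0, 18.0, 33.0], 0.95)]
handle_end [([377.0, 229.0, 65.0, 36.0], 0.69)]
end_stop [([264.0, 216.0, 296.0, 84.0], 0.78)]
pivot [([260.0, 213.0, 296.0, 82.0], 0.56)]
stone_center [([37.0, 266.0, 71.0, 33.0], 0.77)]
```

View pics/w2.png

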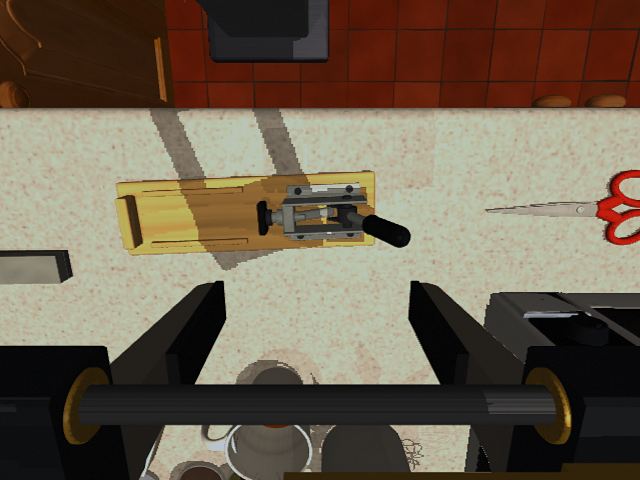

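The view shows the holder with corners at about (117,183), (375,171), (376,246) and (130,255). Its end stop is at the left (128,222), the pad at (264,218), and the black grip runs from (362,222) to (405,238). A grey block is at the left edge (37,266). I now fit the holder model.

```bash
cat >> h.py <<'E'
def hpts(q,P):
    c,s=np.cos(q[2]),np.sin(q[2]); P=np.atleast_2d(np.array(P,float))
    return np.c_[q[0]+c*P[:,0]-s*P[:,1],q[1]+s*P[:,0]+c*P[:,1],P[:,2]]
def bx(x0,x1,y0,y1,z0,z1): return [[a,b,c] for a in(x0,x1) for b in(y0,y1) for c in(z0,z1)]
HM=[bx(-.042,.042,-.085,.2,0,.014),bx(-.03,.03,-.085,-.065,0,.036),bx(-.017,.017,.099,.187,0,.049)]
def fitholder(mask,ign,K,R,t,q0):
    S=3; m=cv2.resize(mask.astype(np.uint8),None,fx=S,fy=S,interpolation=cv2.INTER_NEAREST); g=1-cv2.resize(ign.astype(np.uint8),None,fx=S,fy=S,interpolation=cv2.INTER_NEAREST)
    def f(q):
        r=np.zeros_like(m)
        for b in HM:
            P=(proj(hpts(q,b),K,R,t)+.5)*S; cv2.fillConvexPoly(r,cv2.convexHull((P*16).astype(np.int32)),1,shift=4)
        return -float((r&m&g).sum())/float(((r|m)&g).sum())
    o=minimize(f,q0,method='Nelder-Mead',options=dict(initial_simplex=[q0,[q0[0]+.01,q0[1],q0[2]],[q0[0],q0[1]+.01,q0[2]],[q0[0],q0[1],q0[2]+.05]],xatol=5e-5,fatol=1e-5))
    return o.x,-o.fun
E
python3 - <<'E'
from h import *
p,K,R,t=shot('wrist')
d=bot.trace('holder',p)[0];g=bot.trace('handle',p)[0]
ig=cv2.dilate(g['pixels'].astype(np.uint8),np.ones((9,9)))>0
if g['pixels'].sum()>6000: print('bad handle mask')
q,i=fitholder(d['pixels'],ig,K,R,t,[.47,.008,.046]);print(q,i,d['p'],g['p'],g['box'])
# right-end check
for uv in((375,171),(376,246)): print(ray(uv,K,R,t,.014))
im=cv2.cvtColor(p['img'],cv2.COLOR_RGB2BGR)
im=cv2.resize(im[140:290,90:420],None,fx=2.4,fy=2.4,interpolation=cv2.INTER_CUBIC)
def ln(L,c,cl=True):
    P=(proj(hpts(q,L),K,R,t)-[90,140]+.5)*2.4; cv2.polylines(im,[P.astype(np.int32)],cl,c,1)
z=.014;ln([[-.042,-.085,z],[.042,-.085,z],[.042,.2,z],[-.042,.2,z]],(0,0,255))
for s in(1,-1): ln([[s*.026,-.055,.019],[s*.032,-.055,.019],[s*.032,.055,.019],[s*.026,.055,.019]],(255,0,0))
ln([[-.03,-.065,.036],[.03,-.065,.036]],(0,255,0));ln([[-.017,.099,.049],[.017,.099,.049],[.017,.187,.049],[-.017,.187,.049]],(255,0,255))
ln([[-.02,.167,.032],[.02,.167,.032]],(255,255,0))
cv2.imwrite('pics/o1.png',im)
E
```

```text
[0.47  0.008 0.046] 0.0 0.67 0.71 [378.3, 228.3, 67.4, 35.2]
[0.42324888 0.2091782  0.014     ]
[0.5080787  0.21409628 0.014     ]
```

View pics/o1.png

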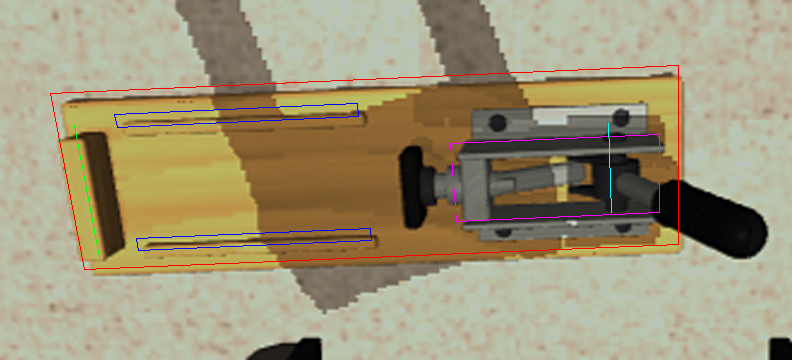

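The initial guess is about 4 px off in x and the network mask was useless. I refit using the wood colour hull instead.

```bash
cat >> h.py <<'E'
def woodmask(img,roi):
    hv=cv2.cvtColor(img,cv2.COLOR_RGB2HSV); m=((hv[...,1]>100)&(hv[...,0]>10)&(hv[...,0]<35)&(hv[...,2]>60)).astype(np.uint8)
    k=np.zeros_like(m);k[roi[1]:roi[3],roi[0]:roi[2]]=1;m&=k
    m=cv2.morphologyEx(m,cv2.MORPH_OPEN,np.ones((3,3)))
    n,l,st,_=cv2.connectedComponentsWithStats(m); j=1+np.argmax(st[1:,4]); keep=np.isin(l,[i for i in range(1,n) if st[i,4]>60])
    h=cv2.convexHull(np.argwhere(keep)[:,::-1].astype(np.int32)); r=np.zeros_like(m);cv2.fillConvexPoly(r,h,1);return r
def fithull(mask,K,R,t,q0,M):
    S=3;m=cv2.resize(mask,None,fx=S,fy=S,interpolation=cv2.INTER_NEAREST)
    def f(q):
        r=np.zeros_like(m);P=np.vstack([proj(hpts(q,b),K,R,t) for b in M]);P=(P+.5)*S
        cv2.fillConvexPoly(r,cv2.convexHull((P*16).astype(np.int32)),1,shift=4)
        return -float((r&m).sum())/float((r|m).sum())
    o=minimize(f,q0,method='Nelder-Mead',options=dict(initial_simplex=[q0,[q0[0]+.01,q0[1],q0[2]],[q0[0],q0[1]+.01,q0[2]],[q0[0],q0[1],q0[2]+.05]],xatol=5e-5,fatol=1e-5))
    return o.x,-o.fun
def overlay(p,K,R,t,q,c,f,s=2.4,extra=()):
    im=cv2.cvtColor(p['img'],cv2.COLOR_RGB2BGR);im=cv2.resize(im[c[1]:c[3],c[0]:c[2]],None,fx=s,fy=s,interpolation=cv2.INTER_CUBIC)
    def ln(L,col):
        P=(proj(hpts(q,L),K,R,t)-[c[0],c[1]]+.5)*s; cv2.polylines(im,[P.astype(np.int32)],True,col,1)
    z=.014;ln([[-.042,-.085,z],[.042,-.085,z],[.042,.2,z],[-.042,.2,z]],(0,0,255))
    for k in(1,-1): ln([[k*.026,-.055,.019],[k*.032,-.055,.019],[k*.032,.055,.019],[k*.026,.055,.019]],(255,0,0))
    ln([[-.03,-.065,.036],[.03,-.065,.036]],(0,255,0));ln([[-.017,.099,.049],[.017,.099,.049],[.017,.187,.049],[-.017,.187,.049]],(255,0,255))
    ln([[-.02,.167,.032],[.02,.167,.032]],(255,255,0))
    for L in extra: ln(L,(255,255,255))
    cv2.imwrite('pics/'+f,im)
E
python3 - <<'E'
from h import *
p,K,R,t=shot('wrist')
m=woodmask(p['img'],(100,155,400,268));print(m.sum())
q,i=fithull(m,K,R,t,[.474,.01,.046],HM[:2]);print('holder',q,i)
overlay(p,K,R,t,q,(90,140,420,290),'o2.png')
for P in([q[0]-.01,-.30,.26],): print(go(P,R=down(np.pi/2)))
E
```

```text
19156
holder [0.47377565 0.01254664 0.04273201] 0.9609501298875052
(array([-1.500e+00, -4.446e+02, -4.000e-01]), array([-0.    ,  0.    ,  0.0006]))
```

View pics/o2.png

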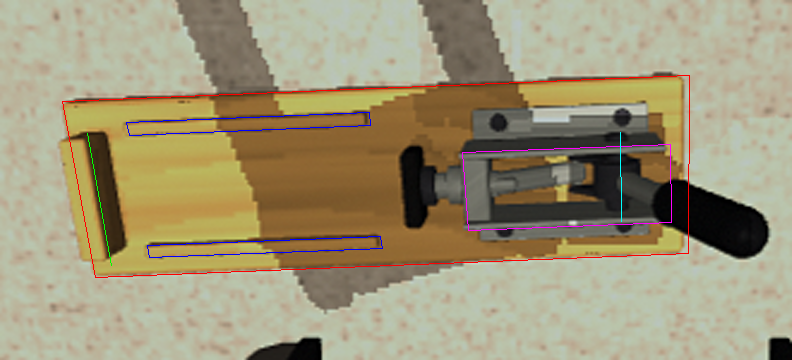

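The overlay matches the strips and end stop within a pixel or so. Next I go above the chosen stone, with the fingers' closing line across its width.

```bash
python3 -m crank '[{"gripper":90,"x":2,"y":-58,"z":0,"wx":0,"wy":0,"wz":0.18},{"gripper":90,"x":4,"y":-116,"z":0,"wx":0,"wy":0,"wz":0.36},{"gripper":90,"x":6,"y":-174,"z":0,"wx":0,"wy":0,"wz":0.54},{"gripper":90,"x":8,"y":-232,"z":0,"wx":0,"wy":0,"wz":0.72},{"gripper":90,"x":10,"y":-290,"z":0,"wx":0,"wy":0,"wz":0.9},{"gripper":90,"x":11,"y":-350,"z":10,"wx":0,"wy":0,"wz":1.08},{"gripper":90,"x":11,"y":-410,"z":30,"wx":0,"wy":0,"wz":1.26},{"gripper":90,"x":11,"y":-469,"z":50,"wx":0,"wy":0,"wz":1.44}]' && python3 -m crank '[{"gripper":90,"x":0,"y":0,"z":0,"wx":0,"wy":0,"wz":0.105},{"gripper":90,"x":0,"y":0,"z":0,"wx":0,"wy":0,"wz":0.21},{"gripper":90,"x":0,"y":0,"z":0,"wx":0,"wy":0,"wz":0.21},{"gripper":90,"x":0,"y":0,"z":0,"wx":0,"wy":0,"wz":0.21}]' && python3 - <<'E'
from h import *
p,K,R,t=shot('wrist')
print(bot.get_state()['joint_positions'])
im=p['img']
for d in bot.trace('stone_center',p)[:4]:
    print(np.round(d['box']),d['p'],fitbox(d['pixels'],K,R,t,(.451,-.325,[-.079]),(.048,.130,0,.034)))
save(p,'w3.png')
E
```

```text
time: 4.35
tcp_pos: [0.451, -0.3264, 0.2094]
tcp_rot: [[-0.124, 0.992, 0.001], [0.992, 0.124, -0.0], [-0.001, 0.001, -1.0]]
contact_force: [0.8, -0.7, -0.2]
opening: 0.978
grip_force: 0.0
time: 4.85
tcp_pos: [0.4512, -0.324, 0.2098]
tcp_rot: [[0.076, 0.997, 0.0], [0.997, -0.076, -0.0], [-0.0, 0.0, -1.0]]
contact_force: [1.0, 0.3, 0.4]
opening: 0.982
grip_force: 0.0
[-6.25353770e-01  2.50196304e-01  1.78850664e+00 -3.42356284e-05
  1.10266062e+00 -5.48569537e-01]
[320. 218.  55. 136.] 0.76 (array([ 0.45351471, -0.32516874, -0.0795685 ]), np.float64(0.9809958724861685))
[188. 216. 107.  83.] 0.71 (array([ 0.451, -0.325, -0.079]), np.float64(0.0))
[397.  63.  46. 120.] 0.58 (array([ 0.451, -0.325, -0.079]), np.float64(0.0))
```

View pics/w3.png

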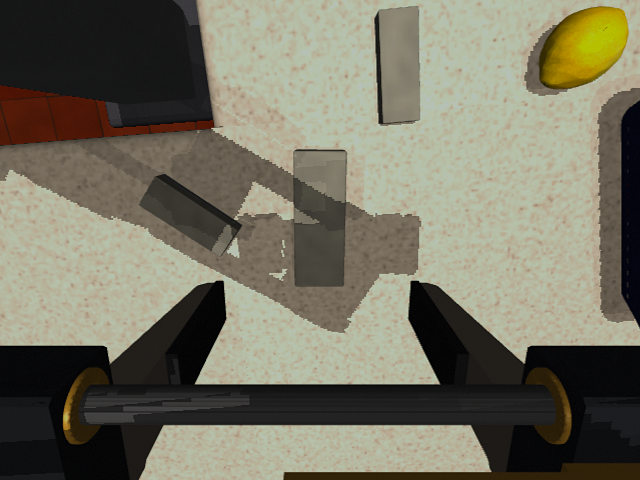

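The view shows the largest stone at (320,218), fitting 48 x 130 x 34 mm with IoU 0.98. The smaller look-alikes are at (190,215) and (397,63), and the lemon is at (585,48). I grasp the middle one with the opening narrowed to clear its neighbour.

```bash
python3 -m crank '[{"gripper":70,"x":-1,"y":2,"z":40,"wx":0,"wy":0,"wz":0},{"gripper":70,"x":-1,"y":2,"z":90,"wx":0,"wy":0,"wz":0},{"gripper":70,"x":-1,"y":2,"z":140,"wx":0,"wy":0,"wz":0},{"gripper":70,"x":-1,"y":2,"z":180,"wx":0,"wy":0,"wz":0},{"gripper":70,"x":-1,"y":2,"z":199,"wx":0,"wy":0,"wz":0},{"gripper":70,"x":-1,"y":2,"z":199,"wx":0,"wy":0,"wz":0}]' 40 && python3 -m crank '[{"gripper":40,"x":0,"y":0,"z":0,"wx":0,"wy":0,"wz":0},{"gripper":40,"x":0,"y":0,"z":0,"wx":0,"wy":0,"wz":0},{"gripper":40,"x":0,"y":0,"z":0,"wx":0,"wy":0,"wz":0},{"gripper":40,"x":0,"y":0,"z":0,"wx":0,"wy":0,"wz":0},{"gripper":40,"x":0,"y":0,"z":0,"wx":0,"wy":0,"wz":0},{"gripper":40,"x":0,"y":0,"z":0,"wx":0,"wy":0,"wz":0}]' 40
```

```text
time: 5.7
tcp_pos: [0.4527, -0.3249, 0.0102]
tcp_rot: [[0.078, 0.997, -0.001], [0.997, -0.078, 0.001], [0.001, -0.001, -1.0]]
contact_force: [-0.0, 0.0, -0.1]
opening: 0.76
grip_force: 0.0
time: 6.45
tcp_pos: [0.4537, -0.3258, 0.0121]
tcp_rot: [[0.079, 0.997, 0.001], [0.997, -0.079, -0.001], [-0.001, 0.002, -1.0]]
contact_force: [-1.7, 0.2, 8.8]
opening: 0.521
grip_force: 40.0
```

```bash
python3 -m crank '[{"gripper":40,"x":0,"y":0,"z":-25,"wx":0,"wy":0,"wz":0},{"gripper":40,"x":0,"y":0,"z":-75,"wx":0,"wy":0,"wz":0},{"gripper":40,"x":45,"y":-1,"z":-125,"wx":0,"wy":0,"wz":-0.04},{"gripper":40,"x":105,"y":-2,"z":-138,"wx":0,"wy":0,"wz":-0.08},{"gripper":40,"x":165,"y":-3,"z":-138,"wx":0,"wy":0,"wz":-0.122},{"gripper":40,"x":225,"y":-5,"z":-138,"wx":0,"wy":0,"wz":-0.122},{"gripper":40,"x":285,"y":-6,"z":-138,"wx":0,"wy":0,"wz":-0.122},{"gripper":40,"x":341,"y":-7,"z":-138,"wx":0,"wy":0,"wz":-0.122}]' && python3 -m crank '[{"gripper":40,"x":0,"y":0,"z":0,"wx":0,"wy":0,"wz":0},{"gripper":40,"x":0,"y":0,"z":0,"wx":0,"wy":0,"wz":0},{"gripper":40,"x":0,"y":0,"z":0,"wx":0,"wy":0,"wz":0}]' && python3 - <<'E'
from h import *
p,K,R,t=shot('wrist')
q=[.4738,.0125,.0427]
s=bot.get_state();T=np.array(s['tcp_rot']);tp=np.array(s['tcp_pos'])
# stone in hand: box in tool coords; draw bottom and top rectangles
c,sn=np.cos(-q[2]),np.sin(-q[2])
ex=[]
for z in(-.034+.0245+0.0+.0,): pass
def tool2h(P):
    W=tp+(T@np.array(P).T).T; d=W-[q[0],q[1],0]; return np.c_[c*d[:,0]-sn*d[:,1],sn*d[:,0]+c*d[:,1],d[:,2]]
for z in(.012,-.022): ex.append(tool2h([[-.065,-.024,z],[.065,-.024,z],[.065,.024,z],[-.065,.024,z]]))
overlay(p,K,R,t,q,(160,0,480,310),'o4.png',1.9,ex)
save(p,'w4.png')
E
```

```text
time: 7.45
tcp_pos: [0.4725, 0.0172, 0.149]
tcp_rot: [[-0.043, 0.999, 0.0], [0.999, 0.043, 0.0], [0.0, 0.0, -1.0]]
contact_force: [2.5, 0.3, -3.6]
opening: 0.52
grip_force: 40.0
time: 7.82
tcp_pos: [0.4728, 0.0142, 0.1487]
tcp_rot: [[-0.042, 0.999, -0.0], [0.999, 0.042, -0.0], [-0.0, -0.0, -1.0]]
contact_force: [-0.6, -0.4, -4.1]
opening: 0.52
grip_force: 40.0
```

View pics/o4.png

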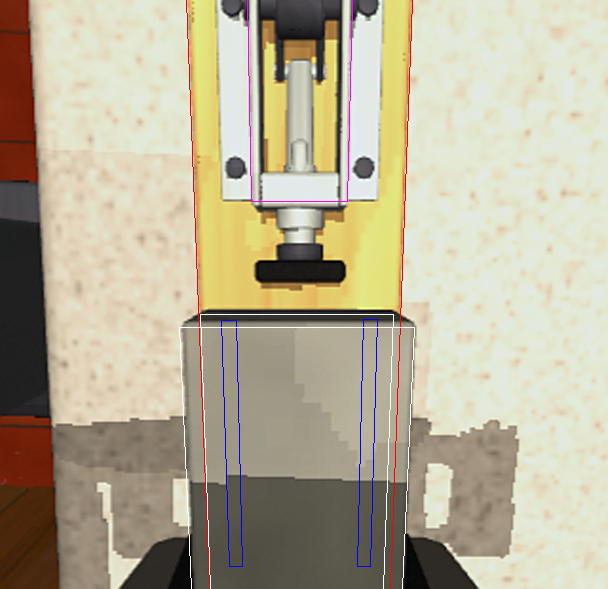

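The overlay of the held stone and the holder agree with the picture within about a pixel. The stone's end is at row 322 and the pad face at row 282 of the crop, so I descend.

```bash
python3 -m crank '[{"gripper":40,"x":0,"y":0.8,"z":30,"wx":0,"wy":0,"wz":0},{"gripper":40,"x":0,"y":0.8,"z":65,"wx":0,"wy":0,"wz":0},{"gripper":40,"x":0,"y":0.8,"z":90,"wx":0,"wy":0,"wz":0},{"gripper":40,"x":0,"y":0.8,"z":102,"wx":0,"wy":0,"wz":0},{"gripper":40,"x":0,"y":0.8,"z":106,"wx":0,"wy":0,"wz":0},{"gripper":40,"x":0,"y":0.8,"z":110,"wx":0,"wy":0,"wz":0},{"gripper":40,"x":0,"y":0.8,"z":110,"wx":0,"wy":0,"wz":0},{"gripper":40,"x":0,"y":0.8,"z":110,"wx":0,"wy":0,"wz":0}]'; python3 -c "
from h import *
print(go([.4738-.0015*.0427,.0140,.026],R=down(.0427)))"
```

```text
time: 8.88
tcp_pos: [0.4742, 0.0153, 0.0393]
tcp_rot: [[-0.043, 0.999, 0.001], [0.999, 0.043, 0.0], [0.0, 0.001, -1.0]]
contact_force: [-0.3, 0.7, -4.2]
opening: 0.522
grip_force: 40.0
(array([-1.3, -0.5, 13.3]), array([ 0.001 , -0.    ,  0.0003]))
```

```bash
python3 -m crank '[{"gripper":40,"x":-0.6,"y":-0.3,"z":3,"wx":0,"wy":0,"wz":0},{"gripper":40,"x":-1.2,"y":-0.4,"z":6,"wx":0,"wy":0,"wz":0},{"gripper":40,"x":-1.2,"y":-0.4,"z":8,"wx":0,"wy":0,"wz":0},{"gripper":40,"x":-1.2,"y":-0.4,"z":9.5,"wx":0,"wy":0,"wz":0},{"gripper":40,"x":-1.2,"y":-0.4,"z":11,"wx":0,"wy":0,"wz":0},{"gripper":40,"x":-1.2,"y":-0.4,"z":11,"wx":0,"wy":0,"wz":0}]'
```

```text
time: 9.62
tcp_pos: [0.4734, 0.014, 0.0276]
tcp_rot: [[-0.043, 0.999, -0.0], [0.999, 0.043, -0.0], [0.0, -0.0, -1.0]]
contact_force: [-0.4, 0.1, -3.8]
opening: 0.522
grip_force: 40.0
```

Already below the strip tops with no contact; the last 2 mm, then release.

```bash
python3 -m crank '[{"gripper":40,"x":0,"y":0,"z":0.8,"wx":0,"wy":0,"wz":0},{"gripper":40,"x":0,"y":0,"z":1.6,"wx":0,"wy":0,"wz":0},{"gripper":40,"x":0,"y":0,"z":2.2,"wx":0,"wy":0,"wz":0},{"gripper":40,"x":0,"y":0,"z":2.2,"wx":0,"wy":0,"wz":0}]' && python3 -m crank '[{"gripper":62,"x":0,"y":0,"z":0,"wx":0,"wy":0,"wz":0},{"gripper":62,"x":0,"y":0,"z":0,"wx":0,"wy":0,"wz":0},{"gripper":62,"x":0,"y":0,"z":0,"wx":0,"wy":0,"wz":0},{"gripper":62,"x":0,"y":0,"z":0,"wx":0,"wy":0,"wz":0}]'
```

```text
time: 10.12
tcp_pos: [0.4735, 0.014, 0.0261]
tcp_rot: [[-0.043, 0.999, 0.0], [0.999, 0.043, -0.0], [-0.0, 0.0, -1.0]]
contact_force: [-1.9, -0.4, 5.4]
opening: 0.518
grip_force: 40.0
time: 10.62
tcp_pos: [0.4735, 0.014, 0.0255]
tcp_rot: [[-0.043, 0.999, 0.0], [0.999, 0.043, 0.0], [0.0, 0.0, -1.0]]
contact_force: [-0.1, -0.5, 0.0]
opening: 0.673
grip_force: 0.0
```

The stone is down. I rise, check its placement, and find the handle angle and the microwave's nearest corner.

```bash
python3 -m crank '[{"gripper":62,"x":0,"y":0,"z":-20,"wx":0,"wy":0,"wz":0},{"gripper":62,"x":0,"y":0,"z":-60,"wx":0,"wy":0,"wz":0},{"gripper":62,"x":0,"y":0,"z":-110,"wx":0,"wy":0,"wz":0},{"gripper":62,"x":0,"y":0,"z":-160,"wx":0,"wy":0,"wz":0},{"gripper":62,"x":20,"y":0,"z":-200,"wx":0,"wy":0,"wz":0},{"gripper":62,"x":40,"y":0,"z":-215,"wx":0,"wy":0,"wz":0},{"gripper":0,"x":40,"y":0,"z":-215,"wx":0,"wy":0,"wz":0},{"gripper":0,"x":40,"y":0,"z":-215,"wx":0,"wy":0,"wz":0}]' && python3 - <<'E'
from h import *
p,K,R,t=shot('wrist');save(p,'w5.png')
q=[.4738,.0122,.0427]
for d in bot.trace('stone_center',p)[:4]:
    x,i=fitbox(d['pixels'],K,R,t,(.474,.014,[.0427]),(.048,.130,.014,.048))
    dd=x[:2]-q[:2];c,s=np.cos(q[2]),np.sin(q[2]);print(d['p'],np.round(d['box']),i,x,'in holder',c*dd[0]+s*dd[1],-s*dd[0]+c*dd[1])
def hfit(name,p,K,R,t):
    for d in bot.trace(name,p)[:3]:
        m=d['pixels'].astype(np.uint8)
        res=[]
        for th in np.arange(-.1,1.6,.02):
            pts=[]
            for r in(.056,.104):
                cen=np.array([0,.167+r*np.cos(th),.032+r*np.sin(th)])
                u=np.random.default_rng(0).normal(size=(200,3));u/=np.linalg.norm(u,axis=1)[:,None];pts.append(cen+.009*u)
            P=proj(hpts(q,np.vstack(pts)),K,R,t);r_=np.zeros_like(m);cv2.fillConvexPoly(r_,cv2.convexHull(P.round().astype(np.int32)),1)
            res.append((float((r_&m).sum())/float((r_|m).sum()),th))
        print(name,d['p'],np.round(d['box']),max(res))
hfit('handle',p,K,R,t)
ps,Ks,Rs,ts=shot('side');hfit('handle',ps,Ks,Rs,ts)
pt,Kt,Rt,tt=shot('top');hfit('handle',pt,Kt,Rt,tt)
print('mw base',ray((232,217),Kt,Rt,tt,0),ray((266,315),Ks,Rs,ts,0))
for z in(.15,.2,.25,.3): print(z,ray((262,222),Ks,Rs,ts,z), proj(ray((262,222),Ks,Rs,ts,z),Kt,Rt,tt))
overlay(p,K,R,t,q,(160,0,480,310),'o5.png',1.9)
print(bot.get_state()['tcp_pos'])
E
```

```text
time: 11.62
tcp_pos: [0.4712, 0.0536, 0.2396]
tcp_rot: [[-0.043, 0.999, -0.001], [0.999, 0.043, -0.0], [-0.0, -0.001, -1.0]]
contact_force: [-0.5, 0.6, -1.1]
opening: 0.479
grip_force: 0.0
0.91 [318. 251.  52. 130.] 0.9697606047879043 [0.47383273 0.01462734 0.04300671] in holder 0.00013631768845642013 0.0024237307894811972
0.75 [358. 408.  31.  76.] 0.0 [0.474  0.014  0.0427] in holder 0.0002766543444857916 0.0017898218832266876
handle 0.6 [317.  42.  28.  84.] (0.840021990104453, np.float64(1.2800000000000002))
mw base [0.60917019 0.36484499 0.        ] [0.57343272 0.34816437 0.        ]
0.15 [0.68360634 0.14244651 0.15      ] [[311.49061054 185.24541861]]
0.2 [0.61620928 0.26182909 0.2       ] [[260.69494494 180.36757487]]
0.25 [0.54881223 0.38121166 0.25      ] [[206.1792419  175.13250062]]
0.3 [0.48141517 0.50059424 0.3       ] [[147.51931129 169.49946143]]
[0.4715779  0.05367388 0.240095  ]
```

View pics/o5.png

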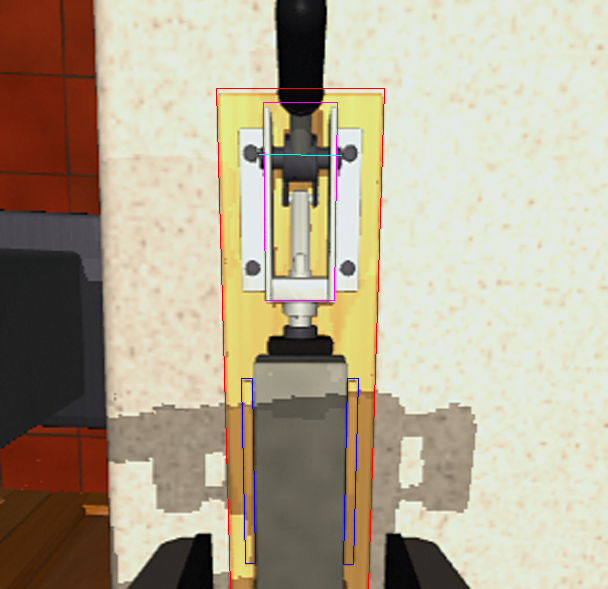

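The stone sits at x = 0.1 mm and y = 2.4 mm in the holder frame, clear of the pad (pad at crop row 345, stone end at row 358), with the black grip at (300,50). The handle is about 1.25 rad above level. I come in with closed fingers on its bed side.

```bash
python3 -m crank '[{"gripper":0,"x":40,"y":0,"z":10,"wx":0,"wy":0,"wz":0},{"gripper":0,"x":80,"y":0,"z":40,"wx":0,"wy":0,"wz":0},{"gripper":0,"x":104,"y":0,"z":80,"wx":0,"wy":0,"wz":0},{"gripper":0,"x":104,"y":0,"z":110,"wx":0,"wy":0,"wz":0},{"gripper":0,"x":104,"y":0,"z":118,"wx":0,"wy":0,"wz":0},{"gripper":0,"x":104,"y":0,"z":118,"wx":0,"wy":0,"wz":0},{"gripper":0,"x":104,"y":0,"z":118,"wx":0,"wy":0,"wz":0}]' && python3 - <<'E'
from h import *
s=bot.get_state();print(s['tcp_pos'],s['contact_force'],s['opening'],s['joint_positions'])
import json
p,K,R,t=shot('side')
for d in bot.trace('handle',p)[:2]: print(np.round(d['box']),d['p'])
im=cv2.cvtColor(p['img'],cv2.COLOR_RGB2BGR);q=[.4738,.0122,.0427]
tp=np.array(s['tcp_pos']);c=(280,200,440,320);sc=5
im=cv2.resize(im[c[1]:c[3],c[0]:c[2]],None,fx=sc,fy=sc,interpolation=cv2.INTER_CUBIC)
for th in(.9,1.1,1.25,1.4):
    P=(proj(hpts(q,[[0,.167+r*np.cos(th),.032+r*np.sin(th)] for r in(.047,.113)]),K,R,t)-c[:2]+.5)*sc
    cv2.line(im,*[tuple(map(int,a)) for a in P],(0,0,255),1)
cv2.imwrite('pics/s6.png',im)
E
```

```text
time: 12.85
tcp_pos: [0.4682, 0.1579, 0.1237]
tcp_rot: [[-0.042, 0.999, 0.002], [0.999, 0.042, 0.001], [0.001, 0.002, -1.0]]
contact_force: [-0.7, 0.6, 0.3]
opening: 0.002
grip_force: 0.0
[0.46822468 0.15786227 0.12372381] [-0.71909619  0.58178667  0.34238362] 0.001962986526521922 [ 3.22165245e-01  2.65019821e-01  1.99399534e+00 -3.33823403e-05
  8.80666576e-01  2.79740769e-01]
[330. 263.  10.  27.] 0.58
```

View pics/s6.png

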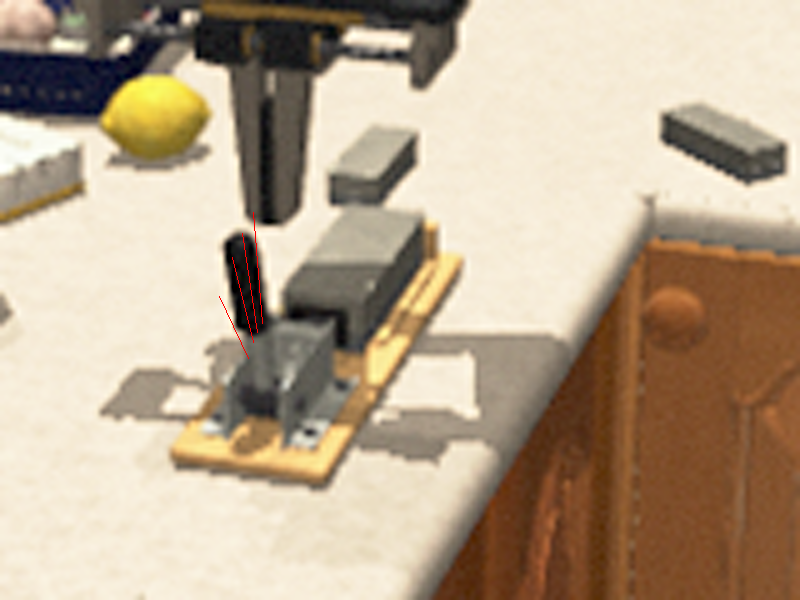

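The side view shows the handle at (245,280) of the crop, upright at about 1.2 rad, with the closed fingers at (270,215) on its bed side. I move outward along the arc and feel for contact.

```bash
python3 -m crank '[{"gripper":0,"x":10,"y":0,"z":4,"wx":0,"wy":0,"wz":0},{"gripper":0,"x":20,"y":0,"z":4,"wx":0,"wy":0,"wz":0},{"gripper":0,"x":26,"y":0,"z":4,"wx":0,"wy":0,"wz":0},{"gripper":0,"x":30,"y":0,"z":4,"wx":0,"wy":0,"wz":0},{"gripper":0,"x":33,"y":0,"z":4,"wx":0,"wy":0,"wz":0}]'; python3 - <<'E'
from h import *
# planned arc of the TCP (edge 10 mm ahead in y) in holder coords
for th in np.arange(1.3,-.05,-.1):
    r=.09;print(round(th,1),'TCP y_h %.1f z %.1f'%(1e3*(.167+r*np.cos(th)-.009*np.sin(th)-.010),1e3*(.032+r*np.sin(th)+.009*np.cos(th))))
E
```

```text
time: 13.58
tcp_pos: [0.4657, 0.1911, 0.1185]
tcp_rot: [[-0.043, 0.999, -0.0], [0.999, 0.043, -0.0], [-0.0, -0.0, -1.0]]
contact_force: [0.2, -0.3, -0.5]
opening: 0.006
grip_force: 0.3
1.3 TCP y_h 172.4 z 121.1
1.2 TCP y_h 181.2 z 119.1
1.1 TCP y_h 189.8 z 116.3
1.0 TCP y_h 198.1 z 112.6
0.9 TCP y_h 205.9 z 108.1
0.8 TCP y_h 213.2 z 102.8
0.7 TCP y_h 220.0 z 96.9
0.6 TCP y_h 226.2 z 90.2
0.5 TCP y_h 231.7 z 83.0
0.4 TCP y_h 236.4 z 75.3
0.3 TCP y_h 240.3 z 67.2
0.2 TCP y_h 243.4 z 58.7
0.1 TCP y_h 245.7 z 49.9
-0.0 TCP y_h 247.0 z 41.0
```

```bash
python3 -m crank '[{"gripper":0,"x":5,"y":0,"z":1,"wx":0,"wy":0,"wz":0},{"gripper":0,"x":10.5,"y":0,"z":2,"wx":0,"wy":0,"wz":0},{"gripper":0,"x":15,"y":0,"z":4,"wx":0,"wy":0,"wz":0},{"gripper":0,"x":19,"y":0,"z":6,"wx":0,"wy":0,"wz":0},{"gripper":0,"x":23,"y":0,"z":8,"wx":0,"wy":0,"wz":0},{"gripper":0,"x":26.5,"y":0,"z":10.5,"wx":0,"wy":0,"wz":0}]'; python3 - <<'E'
from h import *
p,K,R,t=shot('side');print([(np.round(d['box']),d['p']) for d in bot.trace('handle',p)[:2]])
E
```

```text
time: 14.32
tcp_pos: [0.4647, 0.2176, 0.1079]
tcp_rot: [[-0.043, 0.999, -0.0], [0.999, 0.043, -0.0], [-0.0, -0.0, -1.0]]
contact_force: [0.7, -2.3, 1.6]
opening: 0.003
grip_force: 1.1
[]
```

Contact felt: about 2.8 N square to the grip, near 0.9 rad. I continue along the arc.

```bash
python3 -m crank '[{"gripper":0,"x":4,"y":0,"z":2.5,"wx":0,"wy":0,"wz":0},{"gripper":0,"x":7.5,"y":0,"z":5,"wx":0,"wy":0,"wz":0},{"gripper":0,"x":11,"y":0,"z":8,"wx":0,"wy":0,"wz":0},{"gripper":0,"x":14,"y":0,"z":11,"wx":0,"wy":0,"wz":0}]'
```

```text
time: 14.92
tcp_pos: [0.4642, 0.2314, 0.097]
tcp_rot: [[-0.043, 0.999, 0.0], [0.999, 0.043, -0.0], [-0.0, 0.0, -1.0]]
contact_force: [0.5, -5.0, 4.2]
opening: 0.004
grip_force: 3.4
```

```bash
python3 -m crank '[{"gripper":0,"x":3,"y":0,"z":3,"wx":0,"wy":0,"wz":0},{"gripper":0,"x":6,"y":0,"z":6.5,"wx":0,"wy":0,"wz":0}]'
```

```text
time: 15.18
tcp_pos: [0.464, 0.2375, 0.0905]
tcp_rot: [[-0.043, 0.999, 0.0], [0.999, 0.043, -0.0], [-0.0, 0.0, -1.0]]
contact_force: [0.0, -5.7, 4.8]
opening: 0.005
grip_force: 3.2
```

```bash
python3 -m crank '[{"gripper":0,"x":1.5,"y":0,"z":2,"wx":0,"wy":0,"wz":0},{"gripper":0,"x":3,"y":0,"z":3.7,"wx":0,"wy":0,"wz":0}]'
```

```text
time: 15.42
tcp_pos: [0.4638, 0.2405, 0.0868]
tcp_rot: [[-0.043, 0.999, 0.0], [0.999, 0.043, 0.0], [0.0, 0.0, -1.0]]
contact_force: [-0.7, -4.3, 3.8]
opening: 0.006
grip_force: 2.7
```

```bash
python3 -m crank '[{"gripper":0,"x":1.3,"y":0,"z":1.8,"wx":0,"wy":0,"wz":0},{"gripper":0,"x":2.6,"y":0,"z":3.6,"wx":0,"wy":0,"wz":0}]'
```

```text
time: 15.68
tcp_pos: [0.4636, 0.2431, 0.0831]
tcp_rot: [[-0.043, 0.999, 0.0], [0.999, 0.043, 0.0], [0.0, 0.0, -1.0]]
contact_force: [-0.0, -2.7, 3.4]
opening: 0.003
grip_force: 2.1
```

Force falling: nearing the dead point. I keep the steps small.

```bash
python3 -m crank '[{"gripper":0,"x":1.2,"y":0,"z":1.9,"wx":0,"wy":0,"wz":0},{"gripper":0,"x":2.4,"y":0,"z":3.8,"wx":0,"wy":0,"wz":0}]'
```

```text
time: 15.92
tcp_pos: [0.4635, 0.2455, 0.0793]
tcp_rot: [[-0.043, 0.999, 0.0], [0.999, 0.043, 0.0], [0.0, 0.0, -1.0]]
contact_force: [-0.3, -2.1, 2.2]
opening: 0.003
grip_force: 1.3
```

```bash
python3 -m crank '[{"gripper":0,"x":1.1,"y":0,"z":1.9,"wx":0,"wy":0,"wz":0},{"gripper":0,"x":2.2,"y":0,"z":3.9,"wx":0,"wy":0,"wz":0}]'
```

```text
time: 16.18
tcp_pos: [0.4634, 0.2477, 0.0753]
tcp_rot: [[-0.043, 0.999, -0.0], [0.999, 0.043, 0.0], [0.0, -0.0, -1.0]]
contact_force: [0.5, -0.1, 0.0]
opening: 0.008
grip_force: 0.4
```

```bash
python3 -m crank '[{"gripper":0,"x":1,"y":0,"z":2,"wx":0,"wy":0,"wz":0},{"gripper":0,"x":2,"y":0,"z":4,"wx":0,"wy":0,"wz":0}]'
```

```text
time: 16.42
tcp_pos: [0.4633, 0.2497, 0.0713]
tcp_rot: [[-0.043, 0.999, -0.0], [0.999, 0.043, 0.0], [0.0, -0.0, -1.0]]
contact_force: [0.5, -0.1, 0.1]
opening: 0.004
grip_force: 0.0
```

```bash
python3 -m crank '[{"gripper":0,"x":0.5,"y":0,"z":1.2,"wx":0,"wy":0,"wz":0},{"gripper":0,"x":0.8,"y":0,"z":2,"wx":0,"wy":0,"wz":0}]'
```

```text
time: 16.68
tcp_pos: [0.4633, 0.2504, 0.0694]
tcp_rot: [[-0.043, 0.999, -0.0], [0.999, 0.043, -0.0], [-0.0, -0.0, -1.0]]
contact_force: [-0.3, -0.4, -0.6]
opening: 0.002
grip_force: 0.0
```

```bash
python3 -m crank '[{"gripper":0,"x":0.4,"y":0,"z":1,"wx":0,"wy":0,"wz":0},{"gripper":0,"x":0.8,"y":0,"z":2,"wx":0,"wy":0,"wz":0}]'
```

```text
time: 16.92
tcp_pos: [0.4634, 0.2512, 0.0676]
tcp_rot: [[-0.043, 0.999, 0.0], [0.999, 0.043, 0.0], [0.0, 0.0, -1.0]]
contact_force: [0.8, -1.0, 1.2]
opening: 0.005
grip_force: 0.8
```

```bash
python3 -m crank '[{"gripper":0,"x":0.3,"y":0,"z":1,"wx":0,"wy":0,"wz":0},{"gripper":0,"x":0.5,"y":0,"z":1.5,"wx":0,"wy":0,"wz":0}]'
```

```text
time: 17.18
tcp_pos: [0.4635, 0.2516, 0.0663]
tcp_rot: [[-0.043, 0.999, 0.0], [0.999, 0.043, -0.0], [-0.0, 0.0, -1.0]]
contact_force: [-0.8, -2.2, 5.6]
opening: 0.005
grip_force: 3.2
```

Force now rises at about 4 N/mm, 8 mm past the dead point, so this is the stop. One more firm millimetre, then back off straight up and look.

```bash
python3 -m crank '[{"gripper":0,"x":0.3,"y":0,"z":1,"wx":0,"wy":0,"wz":0},{"gripper":0,"x":0.3,"y":0,"z":1,"wx":0,"wy":0,"wz":0}]' && python3 -m crank '[{"gripper":0,"x":-1,"y":0,"z":-5,"wx":0,"wy":0,"wz":0},{"gripper":0,"x":-5,"y":0,"z":-40,"wx":0,"wy":0,"wz":0},{"gripper":0,"x":-50,"y":0,"z":-90,"wx":0,"wy":0,"wz":0},{"gripper":0,"x":-105,"y":0,"z":-120,"wx":0,"wy":0,"wz":0},{"gripper":0,"x":-140,"y":0,"z":-170,"wx":0,"wy":0,"wz":0},{"gripper":0,"x":-140,"y":0,"z":-200,"wx":0,"wy":0,"wz":0},{"gripper":0,"x":-140,"y":0,"z":-200,"wx":0,"wy":0,"wz":0},{"gripper":0,"x":-140,"y":0,"z":-200,"wx":0,"wy":0,"wz":0}]' && python3 - <<'E'
from h import *
p,K,R,t=shot('wrist');q=[.4738,.0122,.0427]
for d in bot.trace('stone_center',p)[:2]:
    x,i=fitbox(d['pixels'],K,R,t,(.474,.014,[.0427]),(.048,.130,.014,.048))
    dd=x[:2]-q[:2];c,s=np.cos(q[2]),np.sin(q[2]);print(d['p'],i,x,'in holder',c*dd[0]+s*dd[1],-s*dd[0]+c*dd[1])
overlay(p,K,R,t,q,(160,0,480,310),'o7.png',1.9)
E
```

```text
time: 17.42
tcp_pos: [0.4637, 0.2519, 0.0656]
tcp_rot: [[-0.043, 0.999, 0.001], [0.999, 0.043, 0.0], [-0.0, 0.001, -1.0]]
contact_force: [-0.8, -3.8, 9.1]
opening: 0.002
grip_force: 4.7
time: 18.42
tcp_pos: [0.4687, 0.1121, 0.2642]
tcp_rot: [[-0.043, 0.999, -0.001], [0.999, 0.043, -0.0], [-0.0, -0.001, -1.0]]
contact_force: [-0.4, -0.4, -1.4]
opening: 0.007
grip_force: 0.0
0.74 0.6209356725146199 [0.47498841 0.00464448 0.06073727] in holder 0.0008648084253431191 -0.007599365588586784
```

View pics/o7.png

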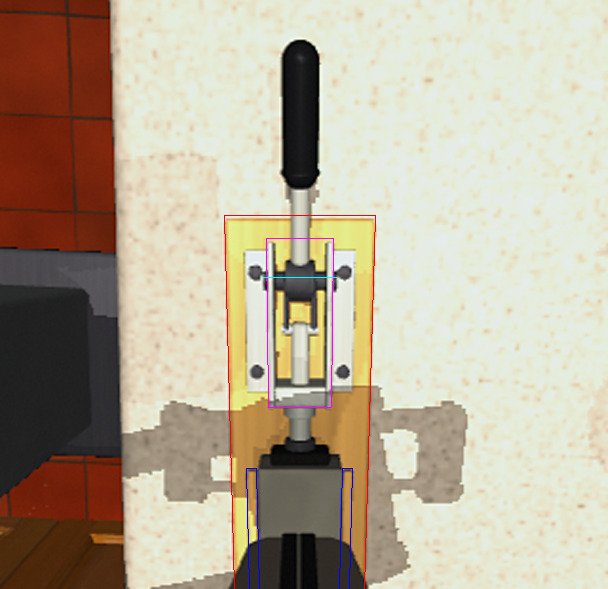

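The handle is down and stays (grip from (300,45) to (300,185)), with the pad on the stone's end at row 455. Closed fingers hide half the stone, so I shift back for one clean measurement before handing in.

```bash
python3 -m crank '[{"gripper":62,"x":-30,"y":0,"z":15,"wx":0,"wy":0,"wz":0},{"gripper":62,"x":-59,"y":0,"z":24,"wx":0,"wy":0,"wz":0},{"gripper":62,"x":-59,"y":0,"z":24,"wx":0,"wy":0,"wz":0},{"gripper":62,"x":-59,"y":0,"z":24,"wx":0,"wy":0,"wz":0},{"gripper":62,"x":-59,"y":0,"z":24,"wx":0,"wy":0,"wz":0}]' && python3 - <<'E'
from h import *
p,K,R,t=shot('wrist');q=[.4738,.0122,.0427]
for d in bot.trace('stone_center',p)[:1]:
    x,i=fitbox(d['pixels'],K,R,t,(.474,.014,[.0427]),(.048,.130,.014,.048))
    dd=x[:2]-q[:2];c,s=np.cos(q[2]),np.sin(q[2]);print(d['p'],i,x,'in holder',c*dd[0]+s*dd[1],-s*dd[0]+c*dd[1])
E
```

```text
time: 19.15
tcp_pos: [0.4719, 0.0539, 0.2411]
tcp_rot: [[-0.044, 0.999, 0.0], [0.999, 0.044, 0.0], [0.0, 0.0, -1.0]]
contact_force: [-0.5, -0.1, -0.5]
opening: 0.525
grip_force: 0.0
0.91 0.0 [0.474  0.014  0.0427] in holder 0.0002766543444857916 0.0017898218832266876
```

```bash
python3 - <<'E'
from h import *
p,K,R,t=shot('wrist');q=[.4738,.0122,.0427]
for d in bot.trace('stone_center',p)[:4]:
    x,i=fitbox(d['pixels'],K,R,t,(.474,.012,[.0427]),(.048,.130,.014,.048))
    dd=x[:2]-q[:2];c,s=np.cos(q[2]),np.sin(q[2]);print(np.round(d['box']),d['p'],i,x,'in holder',c*dd[0]+s*dd[1],-s*dd[0]+c*dd[1])
E
```

```text
[357. 408.  31.  77.] 0.67 0.0 [0.474  0.012  0.0427] in holder 0.00019128029361437264 -0.00020835510378867803
[317. 254.  49. 128.] 0.6 0.9630519645120406 [0.473962   0.00943667 0.04273475] in holder 4.389676608228553e-05 -0.0027677302599163206
[211. 466.  16.  10.] 0.42 0.0 [0.474  0.012  0.0427] in holder 0.00019128029361437264 -0.00020835510378867803
```

The stone moved 5 mm to the end stop, is straight and centred, and the clamp is latched. Handing in.

```bash
python3 -c "
from station import bot
print(bot.close_job())"
```

```text
the job is handed in; nothing more can be done
None
```

The stone lies in the bed, pushed about 5 mm home by the pad, and the handle is past its dead point on its stop (about 10 N at most in the readings). The job is handed in, with no verdict returned; the pad's clamping force was not measured.

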